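Shift the feed selector to the marked gear and lock it

ROBOT

A 6-joint arm with a two-finger parallel gripper is mounted at the origin on the work surface. World frame = base frame: x ahead of the robot, y to its left, z up, the work surface at z = 0. Lengths are in m, angles in rad, forces in N, time in s.
With the tool pointing down it reaches from about 0.225 to 0.875 m from the base axis. Payload 3.4 kg.
Tool frame: the origin (TCP) lies between the finger pads; the fingertips stand 8 mm ahead of it and the grasp point (between the pads) lies 11 mm behind it; z points along the fingers, y is the line along which they close (so a half turn about z gives the same grasp; the last joint's range is limited). The gripper opens to 85 mm and grips with 20 to 120 N. Pads are 22 mm wide; open, the fingers measure 114 mm over their backs; the gripper's body (76 mm by 85 mm) begins 54 mm behind the grasp point. The pads swing forward as they close: fully open they stand 13 mm farther back than shut.
Start: joints at [-1.231, 0.276, 1.505, -0, 1.361, -0.121], TCP at [0.256, -0.515, 0.239] pointing down, gripper open.
Joint ranges: [-2.89, 2.89], [-0.75, 2.08], [0.22, 2.7], [-1.18, 4.32], [0.11, 2.71], [-2.7, 2.7]. Speed limits (rad/s): [2.57, 2.57, 3.14, 3.14, 3.14, 3.14].

INTERFACE

Orientations are given as a unit quaternion [w, x, y, z].
In Python, from rig import manip, optics, finder gives the robot as it stands.
- The arm moves only by the tool servo_tool, never from a script. Its argument "increments" is a list of rows, each a list of 7 numbers: the shift along the tool's x, y, z in cm, then the turn, a rotation vector about the tool's x, y, z in degrees, then the closure, from -1 (fully open) to 1 (shut). In form: [[x, y, z, rx, ry, rz, gripper], ...]. A call has exactly 5 rows; each row shifts and turns the commanded pose from where the row before left it, along the tool's axes as they then stand; what a row does not reach is not made up. A row lasts 1/10 s, in which the tool goes at most 50 mm and 8.59 degrees, less where a joint would pass 70% of its speed; a pose out of reach is approached as far as the arm can. A call is refused whole if a number of a shift passes 5 or a number of a turn 8.59, either way. A call with a gripper value outside its range is refused whole. The fingers move at their own pace and stop on an object; "squeeze" is the grip in N (left out, the last holds). Time passes only in rows, so rows that do not move let the fingers close, or fill a call up. It gives the time, the measured TCP pose, the force, the opening and the grip force at its end, in the units of the state.
- manip.get_state(): the state, without advancing time (a new reading comes with each control period).
- optics.get_image(name): name is "scene" or "side" or "wrist"; returns the picture (384x512x3 uint8, red, green, blue); there is no depth.
- optics.get_calibration(name): a dict with "fov_y" (degrees; the focal length in pixels is half the picture's height over the tangent of half this angle, whatever the lens; pixels are square), "cx", "cy" (the principal point, pixels), "world_to_cam" (4x4, takes a point from world to camera coordinates). Camera axes: x right, y down, z forward; pixel columns grow to the right and rows downward; lengths in m; the calibration is good to about 2 mm. A picture is of the moment at which its call begins: read the wrist's pose just before it. get_calibration takes no time and is no camera call; for the wrist camera it gives the pose at the moment of the call.
- manip.sign_off(): hands the job in; it is judged then, once.
Trained networks look in the newest picture that a camera, given by its name, has taken for a name from the list of things; names that differ only in an ending like _2 or _b are one class to them, and where a whole thing is asked for, a point or a joint stands for the part that bears it (a point fixed in the world has none). Each returns a list of dicts, best first, with "p" (0 to 1); they miss things now and then, are a little off and sometimes report something else, mostly with a low value. They report only what shows in the picture. A call takes as long as a camera call.
- finder.silhouettes(label, camera): "region" (384x512 bool, what is visible of it) and "box" ([centre column, centre row, width, height] in pixels, round what is visible of it).
- finder.tip_of(label, camera): "at" ([column, row] in pixels: a listed point, or the origin of a listed thing).
The state is a dict: "clock": time; "qpos": joint angles; "qd": joint speeds; "effort": joint torques, N m; "position": TCP position; "ee_rot": TCP orientation; "contact_force": force on the tool from outside, world axes, zero at the start; "moment": the same for the moment, N m; "width": finger opening in m; "gripper_force": force on a finger pad.
Only numpy, scipy, OpenCV 4.12 (cv2) and the standard library are available. Lean on these libraries where they do the work, as an engineer would, in place of code of your own. Each camera call takes 0.05 s, during which the arm holds its last target. There are 200 camera calls.

TASK

Set the cream feed gearbox to the gear marked for the next job: slide the orange-knobbed locking bolt open, take the black-ball lever through the zigzag gate to the end notch that the red disc lies behind (not the blue one) and push it fully into that notch. Then slide the locking bolt fully shut again and let go of everything, leaving the other things on the bench where they are.

Things in the scene. Friction and masses are not known exactly. Their poses are not given: they have to be found in the camera images.
- gearbox: Cream gearbox fixed to the bench under a grey metal gate plate (top 140 mm above the bench, 15 mm thick). Origin on the bench below the lever's pivot; own x points away from the robot at yaw 0, y left, z up; plate spans x -85..120, y -80..195 mm. The lever's 12 mm stem runs in an 18 mm wide zigzag slot: first lane, turn1, turn2, turn3, turn4, then notch_right, or turn5 and notch_left.
- pivot (a point): The lever's pivot inside the gearbox, 20 mm above the bench, at gearbox x 0, y 0. The lever tilts any way about it. The gate points (turn1 to turn5, notches) are places of the stem's axis at mid-plate, 112.5 mm above the pivot; the ball then lies on the ray from the pivot through that point, 195 mm from the pivot.
- knob (a point): Centre of the lever's black ball knob, 40 mm across, on a 12 mm round steel stem, always 195 mm from the pivot: upright it is 215 mm above the bench, and it sinks up to 19 mm as the lever leans. Starts in the first lane. Friction (about 1.5 N at the ball) keeps it where it is left. Fully home in a notch the ball is at gearbox x about 77, y about +-32 mm.
- turn1 (a point): Gate slot point at mid-plate: left end of the first lane (nearest the robot), gearbox x -32, y 20 mm. The first lane runs along y from here to y -33; the lever starts in it between y -29 and 6 mm. From here the slot goes in +x to turn2 through the passage that the bolt bars at x -17.
- turn2 (a point): Gate slot point at mid-plate: left end of the middle lane, gearbox x -2, y 20 mm; the lane runs in -y to turn3.
- turn3 (a point): Gate slot point at mid-plate: right end of the middle lane, gearbox x -2, y -20 mm; the slot goes on in +x to turn4.
- turn4 (a point): Gate slot point at mid-plate: right end of the last lane, gearbox x 28, y -20 mm; straight on in +x is the right notch, in +y the last lane runs to turn5.
- turn5 (a point): Gate slot point at mid-plate: left end of the last lane, gearbox x 28, y 20 mm; in +x is the left notch.
- notch_right (a point): Stem position at mid-plate when fully home in the right end notch, gearbox x 49, y -20 mm (the slot's end wall is at x 55).
- notch_left (a point): Stem position at mid-plate when fully home in the left end notch, gearbox x 49, y 20 mm (the slot's end wall is at x 55).
- bolt (a joint): Locking bolt: steel bar sliding on the plate along the gearbox's y. 0 = shut (tip at y 5 mm, barring the passage from first to middle lane), 0.045 = fully open (towards +y); the lever passes only above about 0.026. About 2.5 N of friction; stays where it is left. Starts shut within 8 mm. Two guides for the bar stand on the plate at gearbox x -29..-5, y 50..90 mm, 15 mm high.
- bolt_knob (a point): Point on the axis of the bolt's upright orange knob, a cylinder 28 mm in diameter standing on the bolt, its top 187 mm and its lower end 149 mm above the bench; this point is 170 mm above the bench, in the gearbox frame at x -17, y 120 mm (shut) to 165 mm (open).
- red_disc: Red disc, 28 mm across, 6 mm thick, stuck on the gate plate behind (+x of) the end notch to be used; origin at the centre of its underside, x 100 mm and y +26 or -26 mm in the gearbox frame; its axes are those of the gearbox. Swaps places with the blue disc.
- blue_disc: Blue disc like the red one, behind the other end notch.
- chuck_key: Bystander: T-shaped steel chuck key lying on the bench, 120 mm long crossbar.
- oil_bottle: Bystander: yellow oil bottle with a red cap, 60 mm across, 150 mm tall, standing on the bench.
- flange: Bystander: turned steel flange, 100 mm across, 50 mm tall.
- spanner: Bystander: spanner 180 mm long lying on the bench.

How it is judged:
On the way, in this order (a step that is already met when the one before it is completed fails the run):
1. the locking bolt is slid open far enough to free the lever (26 mm or more) (value of joint bolt above 0.026 m), for 0.1 s.
2. the lever has crossed from the first into the middle lane (x of knob in the frame of gearbox above -0.02 m), for 0.1 s.
3. the lever is in the notch at the red disc (x of knob in the frame of red_disc above -0.032 m and y of knob in the frame of red_disc between -0.025 and 0.025 m), for 0.2 s.
At the end, for the whole second after the job is handed in: The lever stands in the notch at the red disc (ball's centre at x more than 68 mm in the gearbox frame, of about 77 mm fully home, and within 25 mm sideways of the disc's centre), the bolt is within 6 mm of shut and the lever is at rest (all of step 3 and value of joint bolt below 0.006 m and linear speed of lever below 0.02 m/s); the robot touches nothing.
It fails at once if a bystander is pushed more than 30 mm or the oil bottle tipped (distance of any of chuck_key, oil_bottle, flange, spanner from where it was at the start of the episode above 0.03 m or angle between oil_bottle's own z axis and vertical above 0.5 rad).
It also fails if it takes over 58 s, if anything falls off the work surface, if the arm or the gripper's body presses on something with over 40 N, if the wrist force passes 120 N, or if a joint passes its speed limit or range.

## Working session

There is one attempt and no reset: what is moved stays moved. The work goes in short steps, Python scripts to look and compute and a tool call to move; the robot and the scene stay as the last step left them, time stands still between calls to the robot, and variables do not carry over. Pictures are saved under pics/ and viewed, at most 10 in all, crops included, and the job is handed in when it is done.

Besides the shell and the picture viewer there is one more tool, called after "Request:" by a JSON object that holds its "method" and its "body". servo_tool: Moves the arm, as the interface text tells. Its arguments: {"type":"object","properties":{"increments":{"type":"array","items":{"type":"array","items":{"type":"number"}}},"squeeze":{"type":"number"}},"required":["increments"]}

```bash
mkdir -p pics; cat > h.py <<'E'
import numpy as np, cv2
from rig import manip, optics, finder
def ray(cam,px,c=None):
    c=c or optics.get_calibration(cam); f=192/np.tan(np.radians(c["fov_y"])/2)
    T=np.linalg.inv(np.array(c["world_to_cam"])); d=T[:3,:3]@np.array([(px[0]-c["cx"])/f,(px[1]-c["cy"])/f,1])
    return T[:3,3],d
def atz(cam,px,z):
    o,d=ray(cam,px); return o+d*(z-o[2])/d[2]
def proj(cam,p):
    c=optics.get_calibration(cam); f=192/np.tan(np.radians(c["fov_y"])/2)
    q=np.array(c["world_to_cam"])@np.append(p,1); return np.array([c["cx"]+f*q[0]/q[2],c["cy"]+f*q[1]/q[2]])
E
python3 - <<'E'
from h import *
ims=[]
for cam in ("scene","side"):
    im=optics.get_image(cam); ims.append(im)
    for l,z in (("knob",.212),("bolt_knob",.170),("red_disc",.140),("blue_disc",.140),("oil_bottle",0),("flange",0),("chuck_key",0),("spanner",0),("turn1",.1325),("turn5",.1325),("notch_right",.1325),("gearbox",0)):
        r=finder.tip_of(l,cam)
        if r: print(cam,l,[ (np.round(x["at"]),round(x["p"],2),np.round(atz(cam,x["at"],z),3)) for x in r[:2]])
cv2.imwrite("pics/a.png",cv2.resize(np.vstack(ims)[:,:,::-1],None,fx=.78,fy=.78))
print(manip.get_state())
E
```

```text
scene knob [(array([259., 159.]), 0.54, array([ 0.487, -0.015,  0.212]))]
scene bolt_knob [(array([294., 207.]), 0.66, array([0.547, 0.134, 0.17 ]))]
scene red_disc [(array([225., 208.]), 0.47, array([ 0.635, -0.038,  0.14 ]))]
scene blue_disc [(array([237., 216.]), 0.53, array([0.639, 0.006, 0.14 ])), (array([262., 157.]), 0.22, array([ 0.435, -0.034,  0.14 ]))]
scene oil_bottle [(array([382., 283.]), 0.59, array([0.551, 0.438, 0.   ])), (array([259., 188.]), 0.3, array([ 0.462, -0.029,  0.   ]))]
scene flange [(array([135., 156.]), 0.87, array([ 0.568, -0.451,  0.   ]))]
scene chuck_key [(array([166., 130.]), 0.54, array([ 0.426, -0.429,  0.   ]))]
scene spanner [(array([404., 246.]), 0.79, array([0.413, 0.449, 0.   ]))]
scene turn1 [(array([251., 181.]), 0.79, array([ 0.518, -0.022,  0.133])), (array([266., 188.]), 0.71, array([0.517, 0.027, 0.133]))]
scene turn5 [(array([251., 181.]), 0.79, array([ 0.518, -0.022,  0.133])), (array([266., 188.]), 0.71, array([0.517, 0.027, 0.133]))]
scene notch_right [(array([237., 194.]), 0.7, array([ 0.575, -0.033,  0.133]))]
scene gearbox [(arr
[... 1273 characters left out ...]
s': array([-1.23097835e+00,  2.75869227e-01,  1.50489218e+00,  2.96633998e-05,
        1.36068740e+00, -1.20996528e-01]), 'qd': array([ 5.33002204e-04,  5.22641275e-04,  8.60486689e-07,  9.64381371e-05,
       -9.46550413e-04,  4.91787847e-05]), 'effort': array([ 1.65069338e-03, -4.16655099e+01, -2.46094036e+01, -1.34960101e-04,
        1.23314671e-04,  4.58997746e-06]), 'position': array([ 0.25570897, -0.51505559,  0.2393487 ]), 'ee_rot': array([6.99118411e-05, 9.73574174e-01, 2.28371019e-01, 2.22727774e-05]), 'contact_force': array([-0.42217847,  1.37507771, -0.17533408]), 'moment': array([2.75868051e-02, 5.55867332e-02, 2.16546327e-05]), 'gripper_force': 0.0, 'width': 0.08572465627025516}
```

View pics/a.png

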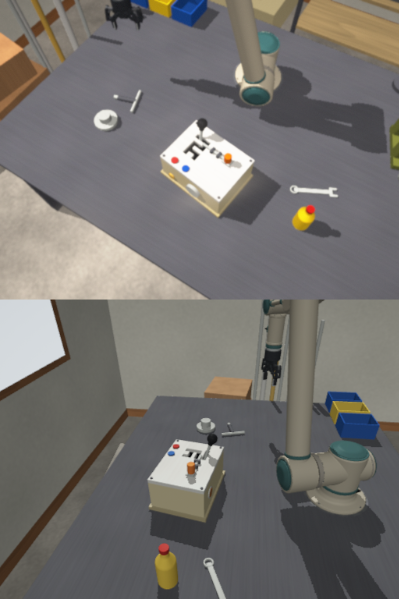

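The pictures show the cream box near (0.53, 0), yawed about -7°. The red disc is on the right (scene 225,208) and the blue one on the left, so I want the right notch. I'll turn the tool to match the box and move above it for a closer look.

Request:
{"method": "servo_tool", "body": {"increments": [[0, 0, -4, 0, 0, 6.8, -1], [0, 0, -4, 0, 0, 6.8, -1], [0, 0, -4, 0, 0, 6.8, -1], [0, 0, -4, 0, 0, 6.8, -1], [0, 0, -2, 0, 0, 6.8, -1]]}}

```text
clock: 1.8
position: [0.256, -0.5156, 0.4235]
ee_rot: [0.003, 0.998, -0.069, 0.001]
contact_force: [0.4, 0.3, -0.3]
width: 0.0853
gripper_force: 0.0
```

Request:
{"method": "servo_tool", "body": {"increments": [[1.1, -4.8, 0, 0, 0, 0, -1], [1.1, -4.8, 0, 0, 0, 0, -1], [1.1, -4.8, 0, 0, 0, 0, -1], [1.1, -4.8, 0, 0, 0, 0, -1], [1.1, -4.8, 0, 0, 0, 0, -1]]}}

```text
clock: 2.3
position: [0.3422, -0.2826, 0.4194]
ee_rot: [0.0, 0.998, -0.067, 0.0]
contact_force: [1.1, 0.1, 0.7]
width: 0.0851
gripper_force: 0.0
```

Request:
{"method": "servo_tool", "body": {"increments": [[1.1, -4.8, 0, 0, 0, 0, -1], [1.1, -4.8, 0, 0, 0, 0, -1], [1.1, -4.8, 0, 0, 0, 0, -1], [1.1, -4.8, 0, 0, 0, 0, -1], [1.1, -4.8, 0, 0, 0, 0, -1]]}}

```text
clock: 2.8
position: [0.4283, -0.0518, 0.4196]
ee_rot: [0.0, 0.998, -0.066, 0.001]
contact_force: [1.2, -0.3, -0.0]
width: 0.0852
gripper_force: 0.0
```

```bash
python3 - <<'E'
from h import *
s=manip.get_state(); print(s["clock"],s["position"],s["ee_rot"])
im=optics.get_image("wrist"); c=optics.get_calibration("wrist"); print(np.linalg.inv(c["world_to_cam"]).round(3), c["fov_y"])
cv2.imwrite("pics/b.png",im[:,:,::-1])
for l,z in (("knob",.212),("bolt_knob",.170),("red_disc",.140),("blue_disc",.140),("turn1",.1325),("notch_right",.1325),("gearbox",0)):
    r=finder.tip_of(l,"wrist")
    print(l,[ (np.round(x["at"]),round(x["p"],2),np.round(atz("wrist",x["at"],z),3)) for x in r[:3]])
for l,z in (("red_disc",.146),("blue_disc",.146),("bolt_knob",.187)):
    r=finder.silhouettes(l,"wrist")
    print(l,[ (np.round(x["box"]),round(x["p"],2),np.round(atz("wrist",x["box"][:2],z),3)) for x in r[:2]])
E
```

```text
2.8 [ 0.42834745 -0.05182229  0.41962959] [ 2.09011113e-04  9.97795482e-01 -6.63609064e-02  6.02603387e-04]
[[-0.123 -0.949 -0.29   0.506]
 [-0.992  0.115  0.043 -0.056]
 [-0.008  0.293 -0.956  0.554]
 [ 0.     0.     0.     1.   ]] 71.36702550029584
knob [(array([217., 129.]), 0.83, array([ 0.485, -0.011,  0.212])), (array([196.,  90.]), 0.36, array([0.533, 0.007, 0.212]))]
bolt_knob [(array([114., 101.]), 0.93, array([0.537, 0.124, 0.17 ])), (array([224.,  55.]), 0.28, array([ 0.574, -0.033,  0.17 ]))]
red_disc [(array([227.,  10.]), 0.87, array([ 0.632, -0.046,  0.14 ]))]
blue_disc [(array([189.,  11.]), 0.92, array([0.637, 0.002, 0.14 ])), (array([223.,  52.]), 0.39, array([ 0.582, -0.034,  0.14 ]))]
turn1 [(array([194.,  68.]), 0.86, array([0.568, 0.009, 0.132])), (array([223.,  70.]), 0.85, array([ 0.561, -0.031,  0.132])), (array([192.,  88.]), 0.83, array([0.542, 0.018, 0.132]))]
notch_right [(array([222.,  52.]), 0.83, array([ 0.584, -0.033,  0.132]))]
gearbox [(array([221.,  96.]), 0.98, array([ 0.532, -0.009,  0.   ]))]
red_disc [(array([226.,  11.,  18.,  22.]), 0.71, array([ 0.629, -0.049,  0.146]))]
blue_disc [(array([186.,  12.,  15.,  24.]), 0.86, array([0.634, 0.004, 0.146])), (array([167.,  76., 213., 150.]), 0.59, array([0.562, 0.047, 0.146]))]
bolt_knob [(array([149., 100., 106.,  26.]), 0.77, array([0.531, 0.065, 0.187]))]
```

View pics/b.png

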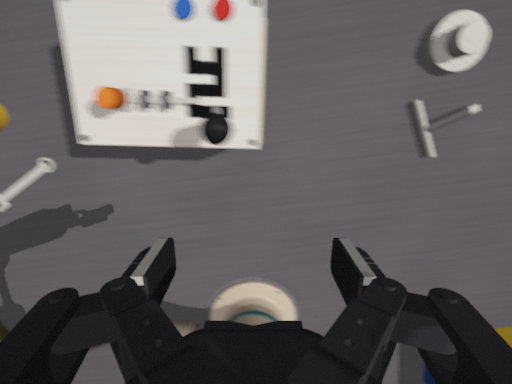

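The wrist picture shows the red disc at (222,8) on the right and the blue one at (183,8) on the left. The ball is at (217,129) and the orange bolt knob at (110,98). I'll move closer for one refined measurement.

Request:
{"method": "servo_tool", "body": {"increments": [[2.4, -3.1, 1.5, 0, 0, 0, -1], [2.4, -3.1, 1.5, 0, 0, 0, -1], [2.4, -3.1, 1.5, 0, 0, 0, -1], [2.4, -3.1, 1.5, 0, 0, 0, -1], [0, 0, 0, 0, 0, 0, -1]]}}

```text
clock: 3.85
position: [0.5417, 0.0583, 0.3557]
ee_rot: [-0.001, 0.998, -0.065, -0.002]
contact_force: [-0.8, -0.9, -0.3]
width: 0.0853
gripper_force: 0.0
```

```bash
python3 - <<'E'
from h import *
from scipy.optimize import least_squares
optics.get_image("wrist")
s=manip.get_state(); print(s["clock"],s["position"],s["ee_rot"])
im=optics.get_image("wrist")
obs={}
for l in ("knob","bolt_knob","red_disc","blue_disc","notch_right","notch_left","gearbox"):
    r=finder.tip_of(l,"wrist")
    print(l,[(np.round(x["at"]),round(x["p"],2)) for x in r[:2]])
    if r and r[0]["p"]>.5: obs[l]=r[0]["at"]
def pts(v):
    x,y,a,b,lx,ly=v; c,s_=np.cos(a),np.sin(a)
    q=np.array([lx,ly,.1125]); q=q/np.linalg.norm(q)*.195
    P={"knob":[q[0],q[1],q[2]+.02],"bolt_knob":[-.017,.12+b,.17],"red_disc":[.1,-.026,.14],"blue_disc":[.1,.026,.14],"notch_right":[.049,-.02,.1325],"notch_left":[.049,.02,.1325]}
    return {k:np.array([x+c*p[0]-s_*p[1],y+s_*p[0]+c*p[1],p[2]]) for k,p in P.items()}
names=[k for k in obs if k in("knob","bolt_knob","red_disc","blue_disc")]
def res(v):
    P=pts(v); r=[(proj("wrist",P[k])-obs[k]) for k in names]
    return np.append(np.concatenate(r),[(v[3]-.003)/.004,(v[4]+.032)/.002])
f=least_squares(res,[.535,-.008,-.12,.003,-.032,-.01],loss="soft_l1"); print(names,f.x.round(4),f.fun.round(1))
P=pts(f.x)
for k in P: print(k,P[k].round(4))
im=im.copy()
for k in P: cv2.drawMarker(im,tuple(int(t) for t in proj("wrist",P[k])),(0,255,0),0,9)
cv2.imwrite("pics/c.png",im[:,:,::-1])
E
```

```text
3.9 [0.54034979 0.05675209 0.35713974] [ 1.35503367e-04  9.97835917e-01 -6.57220390e-02 -2.01926883e-03]
knob [(array([324., 221.]), 0.84)]
bolt_knob [(array([198., 179.]), 0.72), (array([ 47., 172.]), 0.71)]
red_disc [(array([324.,  82.]), 0.7)]
blue_disc [(array([287.,  82.]), 0.69), (array([311., 142.]), 0.41)]
notch_right [(array([314., 126.]), 0.91), (array([286.,  83.]), 0.21)]
notch_left [(array([285., 124.]), 0.91)]
gearbox [(array([287., 151.]), 0.74)]
['knob', 'bolt_knob', 'red_disc', 'blue_disc'] [ 0.5374 -0.0086 -0.1463  0.0103 -0.034  -0.013 ] [-0.  -0.4  0.3 -0.2  1.   0.5 -3.6  0.1  1.8 -1. ]
knob [ 0.4788 -0.0216  0.2056]
bolt_knob [0.5395 0.1228 0.17  ]
red_disc [ 0.6325 -0.0489  0.14  ]
blue_disc [0.6401 0.0025 0.14  ]
notch_right [ 0.5829 -0.0355  0.1325]
notch_left [0.5887 0.004  0.1325]
```

View pics/c.png

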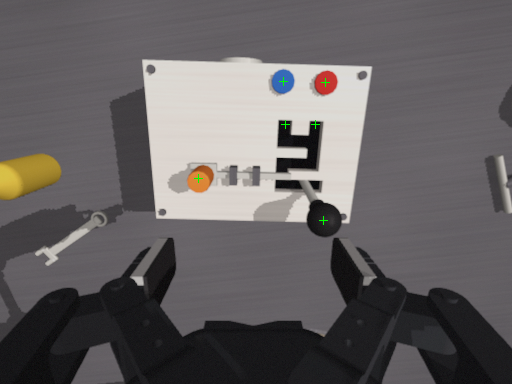

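The picture shows the blue disc at (283,82), the red one at (325,82), the ball at (324,220) and the bolt knob at (200,179). The plate corners are at about (145,61), (370,66), (352,224) and (153,219). I'll refit the pose with those corners.

```bash
python3 - <<'E'
from h import *
from scipy.optimize import least_squares
obs={"knob":(324,220.5),"bt":(201,174),"red":(325.5,82),"blue":(283.5,81.5),"c1":(145,61),"c2":(370,66),"c3":(352,224),"c4":(153,219)}
def pts(v):
    x,y,a,b,lx,ly=v; c,s_=np.cos(a),np.sin(a)
    q=np.array([lx,ly,.1125]); q=q/np.linalg.norm(q)*.195
    P={"knob":[q[0],q[1],q[2]+.02],"bt":[-.017,.12+b,.17],"red":[.1,-.026,.146],"blue":[.1,.026,.146],"c1":[.12,.195,.14],"c2":[.12,-.08,.14],"c3":[-.085,-.08,.14],"c4":[-.085,.195,.14]}
    return {k:np.array([x+c*p[0]-s_*p[1],y+s_*p[0]+c*p[1],p[2]]) for k,p in P.items()}
obs["bt"]=(199,179)
def res(v):
    P=pts(v); r=[(proj("wrist",P[k])-obs[k]) for k in obs]
    return np.append(np.concatenate(r),[(v[4]+.032)/.001])
f=least_squares(res,[.535,-.008,-.12,.003,-.032,-.01],loss="soft_l1"); print(f.x.round(4),f.fun.round(1).tolist())
P=pts(f.x)
for k in P: print(k,P[k].round(4))
E
```

```text
[ 0.537  -0.0071 -0.1541  0.0079 -0.0328 -0.0142] [-0.0, -0.8, 0.0, -0.3, 0.5, 0.8, -0.3, 0.3, -1.3, 0.5, 0.7, 0.5, -2.6, -2.1, 5.0, -0.6, -0.8]
knob [ 0.4798 -0.0219  0.2059]
bt [0.5398 0.1219 0.17  ]
red [ 0.6318 -0.0481  0.146 ]
blue [0.6398 0.0032 0.146 ]
c1 [0.6855 0.1672 0.14  ]
c2 [ 0.6433 -0.1046  0.14  ]
c3 [ 0.4407 -0.0731  0.14  ]
c4 [0.4829 0.1986 0.14  ]
```

Request:
{"method": "servo_tool", "body": {"increments": [[-0.5, -3.2, 2, 0, 0, 1, -1], [-0.5, -3.2, 3, 0, 0, 0, -1], [0, 0, 4, 0, 0, 0, -1], [0, 0, 4, 0, 0, 0, -1], [0, 0, 2, 0, 0, 0, -1]]}}

```text
clock: 4.8
position: [0.5366, 0.121, 0.2063]
ee_rot: [0.001, 0.997, -0.075, -0.002]
contact_force: [0.3, 0.3, -0.1]
width: 0.0851
gripper_force: 0.0
```

Request:
{"method": "servo_tool", "body": {"increments": [[0, 0, 2, 0, 0, 0, -1], [0, 0, 1.9, 0, 0, 0, -1], [0, 0, 0, 0, 0, 0, -1], [0, 0, 0, 0, 0, 0, 0], [0, 0, 0, 0, 0, 0, 0]], "squeeze": 40}}

```text
clock: 5.3
position: [0.5398, 0.1211, 0.1718]
ee_rot: [-0.0, 0.997, -0.075, 0.001]
contact_force: [0.2, 0.1, -0.6]
width: 0.0591
gripper_force: 0.0
```

```bash
python3 - <<'E'
from h import *
im=optics.get_image("wrist");s=manip.get_state();print(s["clock"],s["position"],s["width"])
cv2.imwrite("pics/d.png",im[:,:,::-1])
E
```

```text
5.35 [0.53980357 0.12112662 0.17178905] 0.051711576568620014
```

View pics/d.png

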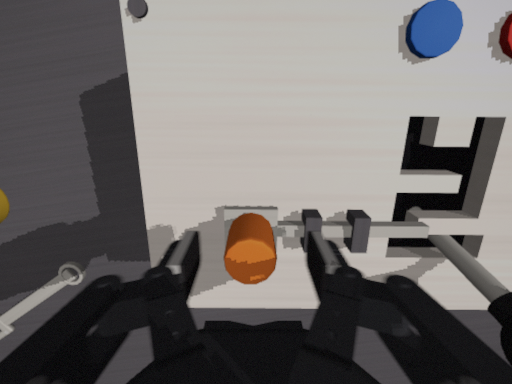

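The knob at (250,248) sits centred between the pads. I'll close on it and slide it open along gearbox +y, which is tool -y.

Request:
{"method": "servo_tool", "body": {"increments": [[0, 0, 0, 0, 0, 0, 1], [0, 0, 0, 0, 0, 0, 1], [0, 0, 0, 0, 0, 0, 1], [0, -0.5, 0, 0, 0, 0, 1], [0, -0.8, 0, 0, 0, 0, 1]]}}

```text
clock: 5.85
position: [0.5413, 0.1328, 0.1715]
ee_rot: [0.001, 0.997, -0.075, 0.001]
contact_force: [-1.0, -3.2, 6.0]
width: 0.0266
gripper_force: 39.4
```

Request:
{"method": "servo_tool", "body": {"increments": [[0, -0.8, 0, 0, 0, 0, 1], [0, -0.8, 0, 0, 0, 0, 1], [0, -0.5, 0, 0, 0, 0, 1], [0, 0, 0, 0, 0, 0, 1], [0, 0, 0, 0, 0, 0, 1]]}}

```text
clock: 6.35
position: [0.5448, 0.1549, 0.1715]
ee_rot: [-0.0, 0.997, -0.075, 0.001]
contact_force: [0.1, -0.4, 5.6]
width: 0.0267
gripper_force: 39.4
```

Request:
{"method": "servo_tool", "body": {"increments": [[0, 0, 0, 0, 0, 0, -1], [0, 0, 0, 0, 0, 0, -1], [0, 0, -1.5, 0, 0, 0, -1], [0, 0, -4.5, 0, 0, 0, -1], [0, 0, -4.5, 0, 0, 0, -1]]}}

```text
clock: 6.85
position: [0.543, 0.1545, 0.2749]
ee_rot: [0.001, 0.997, -0.075, -0.002]
contact_force: [1.3, -0.1, -0.2]
width: 0.0852
gripper_force: 0.0
```

Request:
{"method": "servo_tool", "body": {"increments": [[-0.8, 3.7, 0, 0, 0, 0, -1], [-0.8, 3.7, 0, 0, 0, 0, -1], [-0.8, 3.7, 0, 0, 0, 0, -1], [-0.8, 3.7, 0, 0, 0, 0, -1], [-0.6, 3.6, 0, 0, 0, 0, -1]]}}

```text
clock: 7.35
position: [0.4777, -0.0227, 0.275]
ee_rot: [0.0, 0.997, -0.075, -0.0]
contact_force: [0.3, -1.4, 0.5]
width: 0.0855
gripper_force: 0.0
```

```bash
python3 - <<'E'
from h import *
im=optics.get_image("wrist");im=optics.get_image("wrist");s=manip.get_state();print(s["clock"],s["position"],s["width"])
for z in (.2059,): print([(x["at"],atz("wrist",x["at"],z)) for x in finder.tip_of("knob","wrist")[:2]], proj("wrist",np.array([.4798,-.0219,.2059])), proj("wrist",np.array([.5457,.1605,.17])),finder.tip_of("bolt_knob","wrist")[:1])
cv2.imwrite("pics/e.png",im[:,:,::-1])
E
```

```text
7.45 [ 0.47726237 -0.02490928  0.27506862] 0.08541640950794657
[([237.5, 200.1], array([ 0.48497435, -0.01315516,  0.2059    ]))] [249.2408979  204.49813342] [ 36.94734459 151.67279567] [{'at': [34.3, 148.2], 'p': 0.62}]
```

View pics/e.png

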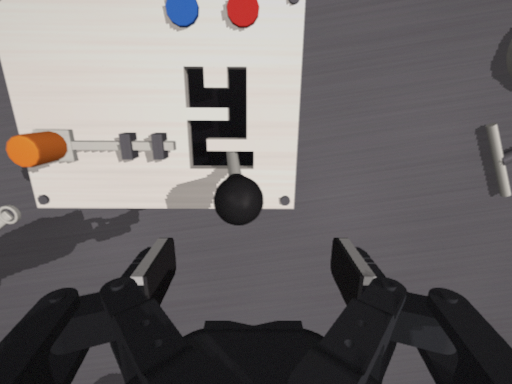

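The bolt is now open, with its tip at about (170,146) and its knob at (35,148), and the ball is at (238,200). I'll descend onto the ball and close.

Request:
{"method": "servo_tool", "body": {"increments": [[0.4, -1, 1, 0, 0, 0, -1], [0, 0, 3, 0, 0, 0, -1], [0, 0, 3, 0, 0, 0, -1], [0, 0, 1, 0, 0, 0, -0.5], [0, 0, 0, 0, 0, 0, 1]], "squeeze": 30}}

```text
clock: 8.05
position: [0.4835, -0.0106, 0.1934]
ee_rot: [-0.0, 0.997, -0.074, -0.002]
contact_force: [0.3, -0.1, 1.0]
width: 0.0591
gripper_force: 0.0
```

Request:
{"method": "servo_tool", "body": {"increments": [[0, 0, 0, 0, 0, 0, 1], [0, 0, 0, 0, 0, 0, 1], [0, 0, 0, 0, 0, 0, 1], [0, 0, 0, 0, 0, 0, 1], [0, 0, 0, 0, 0, 0, 1]]}}

```text
clock: 8.55
position: [0.4849, -0.0122, 0.1964]
ee_rot: [-0.0, 0.997, -0.075, 0.001]
contact_force: [-0.6, -0.0, 5.5]
width: 0.0383
gripper_force: 30.7
```

Request:
{"method": "servo_tool", "body": {"increments": [[0, -1, 0, 0, 0, 0, 1], [0, -1, 0, 0, 0, 0, 1], [0, -1, 0.1, 0, 0, 0, 1], [0, -1, 0.1, 0, 0, 0, 1], [0, -0.5, 0, 0, 0, 0, 1]]}}

```text
clock: 9.05
position: [0.4914, 0.0309, 0.1932]
ee_rot: [0.002, 0.997, -0.074, 0.001]
contact_force: [0.8, -4.1, 1.6]
width: 0.0382
gripper_force: 31.7
```

Request:
{"method": "servo_tool", "body": {"increments": [[0, 0, 0, 0, 0, 0, 1], [0, 0, 0, 0, 0, 0, 1], [0.8, 0, -0.15, 0, 0, 0, 1], [0.8, 0, -0.15, 0, 0, 0, 1], [0, 0, 0, 0, 0, 0, 1]]}}

```text
clock: 9.55
position: [0.5061, 0.032, 0.1962]
ee_rot: [-0.003, 0.997, -0.076, -0.002]
contact_force: [-2.3, 3.0, 1.9]
width: 0.0382
gripper_force: 31.9
```

Request:
{"method": "servo_tool", "body": {"increments": [[0.9, 0, -0.2, 0, 0, 0, 1], [0.9, 0, -0.1, 0, 0, 0, 1], [0.9, 0, -0.1, 0, 0, 0, 1], [0.6, 0, 0, 0, 0, 0, 1], [0, 0, 0, 0, 0, 0, 1]]}}

```text
clock: 10.05
position: [0.5406, 0.0257, 0.2002]
ee_rot: [-0.001, 0.997, -0.075, 0.0]
contact_force: [-0.1, 2.1, -0.5]
width: 0.0384
gripper_force: 31.8
```

Request:
{"method": "servo_tool", "body": {"increments": [[-0.1, 1.4, -0.2, 0, 0, 0, 1], [-0.1, 1.4, -0.1, 0, 0, 0, 1], [0, 1.4, 0, 0, 0, 0, 1], [0, 1.4, 0.1, 0, 0, 0, 1], [0, 1.1, 0.2, 0, 0, 0, 1]]}}

```text
clock: 10.55
position: [0.5292, -0.0401, 0.2018]
ee_rot: [-0.002, 0.997, -0.076, 0.003]
contact_force: [4.2, 24.1, 13.5]
width: 0.038
gripper_force: 33.0
```

Request:
{"method": "servo_tool", "body": {"increments": [[0, 0, 0, 0, 0, 0, 1], [0, 0, 0, 0, 0, 0, 1], [0.8, 0, 0, 0, 0, 0, 1], [0.8, 0, 0, 0, 0, 0, 1], [0, 0, 0, 0, 0, 0, 1]]}}

```text
clock: 11.05
position: [0.5442, -0.0424, 0.2016]
ee_rot: [-0.001, 0.997, -0.075, 0.001]
contact_force: [1.6, 7.4, 6.2]
width: 0.0383
gripper_force: 31.4
```

Request:
{"method": "servo_tool", "body": {"increments": [[0.9, -0.1, 0.05, 0, 0, 0, 1], [0.9, 0, 0.1, 0, 0, 0, 1], [0.9, 0, 0.15, 0, 0, 0, 1], [0.7, 0, 0.2, 0, 0, 0, 1], [0, 0, 0, 0, 0, 0, 1]]}}

```text
clock: 11.55
position: [0.5782, -0.0466, 0.1959]
ee_rot: [-0.001, 0.997, -0.075, 0.001]
contact_force: [3.4, 6.7, 1.8]
width: 0.0381
gripper_force: 31.9
```

Request:
{"method": "servo_tool", "body": {"increments": [[0.9, 0, 0.2, 0, 0, 0, 1], [0.9, 0, 0.3, 0, 0, 0, 1], [0.9, 0, 0.3, 0, 0, 0, 1], [0.6, 0, 0.2, 0, 0, 0, 1], [0, 0, 0, 0, 0, 0, 1]]}}

```text
clock: 12.05
position: [0.61, -0.0499, 0.1853]
ee_rot: [-0.003, 0.997, -0.075, 0.0]
contact_force: [2.4, 8.7, -0.1]
width: 0.0384
gripper_force: 30.1
```

Request:
{"method": "servo_tool", "body": {"increments": [[0.3, 0, 0.1, 0, 0, 0, 1], [0.2, 0, 0.1, 0, 0, 0, 1], [0, 0, 0, 0, 0, 0, 1], [0, 0, 0, 0, 0, 0, 1], [0, 0, 0, 0, 0, 0, 1]]}}

```text
clock: 12.55
position: [0.6129, -0.0503, 0.1838]
ee_rot: [-0.003, 0.997, -0.075, -0.002]
contact_force: [-3.6, 9.6, 7.1]
width: 0.0385
gripper_force: 29.7
```

Request:
{"method": "servo_tool", "body": {"increments": [[-0.2, 0, 0, 0, 0, 0, 0], [0, 0, 0, 0, 0, 0, -1], [0, 0, 0, 0, 0, 0, -1], [0, 0, 0, 0, 0, 0, -1], [0, 0, -1, 0, 0, 0, -1]]}}

```text
clock: 13.05
position: [0.6117, -0.0534, 0.192]
ee_rot: [0.0, 0.997, -0.075, -0.002]
contact_force: [0.3, 1.0, -0.4]
width: 0.0853
gripper_force: 0.0
```

Request:
{"method": "servo_tool", "body": {"increments": [[0, 0, -4, 0, 0, 0, -1], [0, 0, -4, 0, 0, 0, -1], [-1.5, -3, 0, 0, 0, 0, -1], [-1.5, -3, 0, 0, 0, 0, -1], [-1.5, -3, 0, 0, 0, 0, -1]]}}

```text
clock: 13.55
position: [0.5817, 0.0432, 0.2745]
ee_rot: [0.0, 0.997, -0.076, 0.001]
contact_force: [-0.1, 0.8, 0.6]
width: 0.0852
gripper_force: 0.0
```

Request:
{"method": "servo_tool", "body": {"increments": [[-1.5, -3, 0, 0, 0, 0, -1], [-1.5, -3, 0, 0, 0, 0, -1], [-1.5, -2, 0, 0, 0, 0, -1], [-0.8, -2.3, 0, 0, 0, 0, -1], [0, 0, 0, 0, 0, 0, -1]]}}

```text
clock: 14.05
position: [0.544, 0.155, 0.2742]
ee_rot: [-0.001, 0.997, -0.073, 0.0]
contact_force: [0.5, -0.2, -0.9]
width: 0.0856
gripper_force: 0.0
```

```bash
python3 - <<'E'
from h import *
im=optics.get_image("wrist");s=manip.get_state();print(s["clock"],s["position"],s["width"])
cv2.imwrite("pics/f.png",im[:,:,::-1])
E
```

```text
14.1 [0.54459    0.15345268 0.27407262] 0.08571149070388825
```

View pics/f.png

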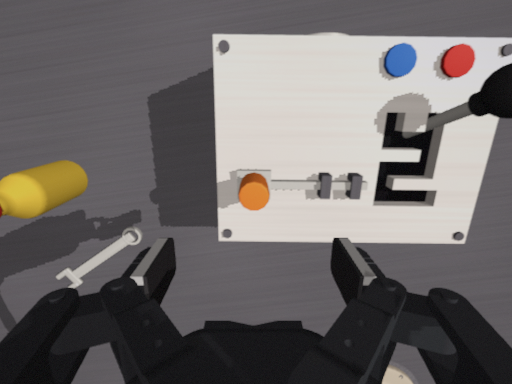

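The lever stands in the right notch, with the ball at the right edge near the red disc, and the bolt knob is at (254,190) under the gripper. I'll descend, grip it and slide it 44 mm or more back to shut.

Request:
{"method": "servo_tool", "body": {"increments": [[0, 0, 4, 0, 0, 0, -1], [0, 0, 4, 0, 0, 0, -1], [0, 0, 2.2, 0, 0, 0, -1], [0, 0, 0, 0, 0, 0, 0], [0, 0, 0, 0, 0, 0, 1]], "squeeze": 40}}

```text
clock: 14.6
position: [0.5455, 0.1518, 0.1719]
ee_rot: [0.0, 0.997, -0.075, 0.0]
contact_force: [-0.0, 0.0, 0.4]
width: 0.059
gripper_force: 0.0
```

Request:
{"method": "servo_tool", "body": {"increments": [[0, 0, 0, 0, 0, 0, 1], [0, 0, 0, 0, 0, 0, 1], [0, 0, 0, 0, 0, 0, 1], [0, 0.8, 0, 0, 0, 0, 1], [0, 0.9, 0, 0, 0, 0, 1]]}}

```text
clock: 15.1
position: [0.5436, 0.1372, 0.1734]
ee_rot: [-0.002, 0.997, -0.075, 0.002]
contact_force: [0.3, 3.5, 6.0]
width: 0.0268
gripper_force: 39.4
```

Request:
{"method": "servo_tool", "body": {"increments": [[0, 0.9, 0, 0, 0, 0, 1], [0, 0.9, 0, 0, 0, 0, 1], [0, 0.5, 0, 0, 0, 0, 1], [0, 0, 0, 0, 0, 0, 1], [0, 0, 0, 0, 0, 0, 1]]}}

```text
clock: 15.6
position: [0.5406, 0.1182, 0.1734]
ee_rot: [-0.006, 0.997, -0.076, 0.003]
contact_force: [2.0, 13.2, 3.5]
width: 0.0265
gripper_force: 39.8
```

Request:
{"method": "servo_tool", "body": {"increments": [[0, 0.3, 0, 0, 0, 0, 1], [0, 0.3, 0, 0, 0, 0, 1], [0, 0, 0, 0, 0, 0, 1], [0, 0, 0, 0, 0, 0, 1], [0, 0, 0, 0, 0, 0, 1]]}}

```text
clock: 16.1
position: [0.5406, 0.1179, 0.1734]
ee_rot: [-0.011, 0.997, -0.076, 0.003]
contact_force: [3.5, 26.8, 1.7]
width: 0.0268
gripper_force: 40.2
```

Request:
{"method": "servo_tool", "body": {"increments": [[0, -0.7, 0, 0, 0, 0, 1], [0, 0, 0, 0, 0, 0, -1], [0, 0, 0, 0, 0, 0, -1], [0, 0, 0, 0, 0, 0, -1], [0, 0, -2, 0, 0, 0, -1]]}}

```text
clock: 16.6
position: [0.5366, 0.1131, 0.1888]
ee_rot: [0.001, 0.997, -0.075, -0.003]
contact_force: [0.6, 0.5, 0.2]
width: 0.0828
gripper_force: 0.0
```

Request:
{"method": "servo_tool", "body": {"increments": [[0, 0, -4, 0, 0, 0, -1], [-1, 0, -4, 0, 0, 0, -1], [-1, 0, -4, 0, 0, 0, -1], [-1, 0, -3, 0, 0, 0, -1], [0, 0, 0, 0, 0, 0, -1]]}}

```text
clock: 17.1
position: [0.51, 0.1182, 0.3463]
ee_rot: [-0.001, 0.997, -0.075, 0.004]
contact_force: [0.1, -0.0, 0.0]
width: 0.0852
gripper_force: 0.0
```

```bash
python3 - <<'E'
from h import *
optics.get_image("wrist");im=optics.get_image("wrist");s=manip.get_state();print(s["clock"],s["position"],s["contact_force"])
im=im.copy()
x0,y0,a=.537,-.0073,-.150
c,s_=np.cos(a),np.sin(a)
for gx,gy,z in ((-.017,.12,.187),(-.017,.165,.187),(-.017,.005,.145),(.1,-.026,.146),(.1,.026,.146),(.0769,-.0314,.1965),(.12,.195,.14),(-.085,.195,.14)):
    p=proj("wrist",np.array([x0+c*gx-s_*gy,y0+s_*gx+c*gy,z])); cv2.drawMarker(im,(int(p[0]),int(p[1])),(0,255,0),0,9)
cv2.imwrite("pics/g.png",im[:,:,::-1])
E
```

```text
17.2 [0.50910289 0.11798585 0.34168262] [ 0.3331791   1.05373485 -0.77055751]
```

View pics/g.png

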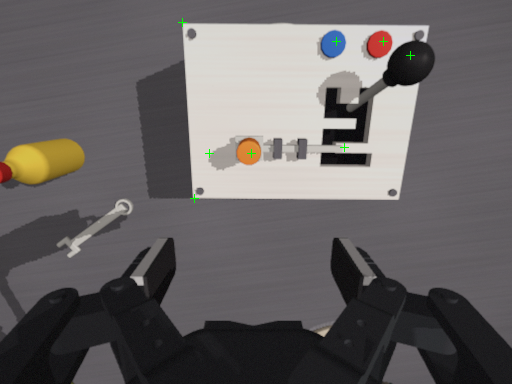

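The bolt knob at (249,152) is at the shut mark and the ball is at (411,62). The ball may be a few mm short of its home mark, so I'll fit the lever and bolt in this picture.

```bash
python3 - <<'E'
from h import *
from scipy.optimize import least_squares
obs={"knob":(411,62.5),"bt":(249,152),"red":(379.5,44),"blue":(333.5,43.5),"c1":(183,24),"c2":(428,26),"c3":(401,200),"c4":(192,199)}
sil=[(x["p"],np.round(x["box"],1)) for x in finder.silhouettes("bolt_knob","wrist")[:1]]; print(sil)
def pts(v):
    x,y,a,b,lx,ly,h=v; c,s_=np.cos(a),np.sin(a)
    q=np.array([lx,ly,.1125]); q=q/np.linalg.norm(q)*.195
    P={"knob":[q[0],q[1],q[2]+.02],"bt":[-.017,.12+b,.181],"red":[.1,-.026,.146],"blue":[.1,.026,.146],"c1":[.12,.195,.14],"c2":[.12,-.08,.14],"c3":[-.085,-.08,.14],"c4":[-.085,.195,.14]}
    return {k:np.array([x+c*p[0]-s_*p[1],y+s_*p[0]+c*p[1],p[2]+h]) for k,p in P.items()},q
def res(v):
    P,_=pts(v); return np.append(np.concatenate([(proj("wrist",P[k])-obs[k]) for k in obs]),v[6]/.003)
f=least_squares(res,[.537,-.008,-.15,.003,.049,-.02,0],loss="soft_l1"); print(f.x.round(4),pts(f.x)[1].round(4),f.fun.round(1).tolist())
E
```

```text
[(0.78, array([286.7, 151.2, 108.2,  31.6]))]
[ 0.5345 -0.0042 -0.1568 -0.0006  0.0472 -0.0231 -0.0038] [ 0.0741 -0.0363  0.1767] [0.0, -0.0, -0.0, 1.3, 0.7, 0.1, -0.0, 0.3, -1.5, -0.2, 0.8, -0.4, -3.0, -0.4, 0.7, -0.4, -1.3]
```

The fit puts the ball at x of about 74 mm (68 is needed), 10 mm sideways from the disc centre, and the bolt at about 0 mm, so it is shut. The gripper is clear, so I'll hand in.

```bash
python3 -c "
from rig import manip
print(manip.sign_off())"
```

```text
the job is handed in; nothing more can be done
None
```

I handed the job in at about 17 s: the lever is in the right-hand notch at the red disc (ball measured at x about 74 mm), the bolt is shut, the gripper is clear and open, and I touched none of the other things. No verdict was reported back.

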